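# Open the chamber vacuum sealer and load a spice jar

## Task

The spice jar on the counter is to be vacuum-sealed. Twist the release knob on the sealer's sloping panel clockwise all the way to its stop and let it spring back, so that the lid pops ajar, then lift the lid right back until it rests on its stop, without flinging it. Stand the spice jar upright on the floor of the chamber, behind the seal bar, and leave the other things on the counter where they are.

Things in the scene. Friction and masses are not known exactly. Their poses are not given: they have to be found in the camera images.
- sealer: steel vacuum sealer, fixed, front to the robot's left. 240 deep (x) x 140 wide (y) x 138 high when shut. Origin: centre of its footprint on the counter; x to its back (hinge), y to its left. The front panel slopes 30 deg, from z 47 at x -117 to z 90 at x -42, the release knob in its middle; then the chamber, rim z 90. At x -20, y +-67 a 7 mm sprung pin stands 24 out of the rim when the lid is up
- chamber_floor (a point): centre of the chamber's free floor, on the floor, 22 mm above the counter, 68 below the rim; axes as the sealer's. The free floor is 94 (x) x 112 (y) mm, between the back wall and a seal bar along the front (16 thick, its top 49 above the floor)
- knob_grip (a point): on the release knob's axis, 30 mm off the panel; z points out of the panel (30 deg from vertical, leaning to the front), x up the slope, y to the sealer's left with the knob at rest; turns with it. The bar grip is 44 long (y) x 13 wide (x), from 9.5 to 33.5 off the panel; below it a 34 mm round skirt and a cam arm, 14 wide, reaching 40 up the slope over the lid's tongue
- release_knob (a joint): angle of the release knob, rad: 0 at rest, grows clockwise (facing the panel) to the stop at 1.25; lets the lid go at about 0.6. A spring (about 0.1 N m at the stop) returns it to 0 when released
- sealer_lid (a joint): angle of the lid, rad: 0 shut and latched, about 0.2 ajar on its pins, 1.75 fully open on its stop (10 deg past upright, stays there by its weight). Below about 1.3 it sinks slowly back onto the pins. Damped hinge; about 2 N at the lip lifts it
- lid_hinge (a point): middle of the lid's hinge axis, at the sealer's back, 94 mm above the counter; axes turn with the lid: y along the axis, -x from the hinge to the lid's front edge, z out of its top
- lid_lip (a point): underside of the sealer's right one (nearer the robot) of the two black finger lips on the lid's front, 158 mm from the hinge axis, 42 mm from the middle; turns with the lid. The lips are 40 wide (22 to 62 either side of the middle), 6 thick and stick out 16 mm, to 164 from the hinge. The lid is a clear dome in a dark frame, 140 x 140 x 44 mm
- curry_jar: slim round spice jar with a wide screw cap, 45 diameter x 106 high, the only slim jar on the counter, in a row with two wide ones; origin at the centre of its underside, z up. The cap (44.6 diameter) is its top 21 mm. The one to load
- sugar_jar: tall wide jar with a flat lid, 67 diameter x 115 high, bystander on the counter; origin at the centre of its underside
- salt_jar: short wide jar with a flat lid, 72 diameter x 90 high, bystander on the counter; origin at the centre of its underside
- red_peg: plastic bag peg lying on the counter, 72 long (y) x 15 x 12, bystander; origin under its middle
- black_marker: marker pen lying on the counter, 135 long (y) x 17, bystander; origin under its middle
- grey_peg: wooden bag peg lying on the counter, 72 long (y) x 15 x 12, bystander; origin under its middle

How it is judged:
On the way, in this order (a step that is already met when the one before it is completed fails the run):
1. the release knob is turned to its stop (value of joint release_knob above 1.15 rad), for 0.1 s.
2. the knob has sprung back and the lid stands open on its stop (value of joint release_knob below 0.12 rad and value of joint sealer_lid above 1.68 rad), for 0.2 s.
At the end, for the whole second after the job is handed in: the lid rests open on its stop (above 1.68 rad), the knob is back at rest (below 0.12 rad), and the spice jar stands upright (within 0.08 rad) and still on the free chamber floor (underside within 6 mm of it) (all of step 2 and angle between curry_jar's own z axis and vertical below 0.08 rad and linear speed of curry_jar below 0.02 m/s and x of curry_jar in the frame of chamber_floor between -0.03 and 0.03 m and y of curry_jar in the frame of chamber_floor between -0.038 and 0.038 m and z of curry_jar in the frame of chamber_floor between -0.006 and 0.006 m); the robot touches nothing.
It fails at once if the lid is flung (faster than 5 rad/s) (velocity of joint sealer_lid above 5 rad/s).
It fails at once if the spice jar is tipped over (angle between curry_jar's own z axis and vertical above 0.8 rad).
It fails at once if a bystander on the counter is pushed more than 30 mm or knocked over (distance of any of sugar_jar, salt_jar, red_peg, black_marker, grey_peg from where it was at the start of the episode above 0.03 m or angle between any of sugar_jar, salt_jar's own z axis and vertical above 0.5 rad).
It also fails if it takes over 72 s, if anything falls off the work surface, if the arm or the gripper's body presses on something with over 40 N, if the wrist force passes 120 N, or if a joint passes its speed limit or range.

## Robot

A 6-joint arm with a two-finger parallel gripper is mounted at the origin on a cart in front of the work surface, level with it; the furniture and walls round the work are solid. World frame = base frame: x ahead of the robot, y to its left, z up, the work surface at z = 0. Lengths are in m, angles in rad, forces in N, time in s.
With the tool pointing down it reaches from about 0.325 to 0.85 m from the base axis. Payload 15.5 kg.
Tool frame: the origin (TCP) lies on the centre line of the jaws, within the pads' length; the fingertips stand 22 mm ahead of it and the grasp point (between the pads) lies 3 mm ahead of it; z points along the fingers, x is the direction in which the jaws open and shut, and the axes are right-handed (so a half turn about z gives the same grasp; the last joint's range is limited). The gripper opens to 91 mm and grips with 3 to 60 N. Pads are 32 mm wide; open, the fingers measure 118 mm over their backs; the gripper's body (76 mm by 178 mm) begins 60 mm behind the grasp point.
Start: joints at [1.244, 0.494, 1.345, -0, 1.302, -0.096], TCP at [0.144, 0.608, 0.236] pointing down, gripper open.
Joint ranges: [-2.91, 2.91], [-0.82, 2.16], [0.22, 2.67], [-1.22, 4.37], [0.12, 2.79], [-3.08, 3.08]. Speed limits (rad/s): [1.89, 1.89, 2.57, 3.01, 3.01, 3.01].

## Interface

Orientations are given as a unit quaternion [w, x, y, z].
In Python, from cell import bot gives the robot as it stands.
- The arm moves only by the shell command python3 -m handwheel 'ROWS' [FORCE]. ROWS is JSON, a list of rows, each an object with "translation": the shift along the tool's x, y, z normalised to -1 to 1, where 1 is 30 cm, a list of three; "dr": the turn, a rotation vector about the tool's x, y, z normalised to -1 to 1, where 1 is 45 degrees, a list of three; "claw": the opening in per cent of the stroke, from 0 (shut) to 100 (fully open). A call has 1 to 20 rows; each row is the pose to reach, as a shift and turn from the pose measured when the call began, along the tool's axes at that moment; what a row does not reach only later rows make up. A row lasts 1/12 s, in which the tool goes at most 41.7 mm and 7.16 degrees, less where a joint would pass 70% of its speed; a pose out of reach is approached as far as the arm can. A call with a number of a shift or a turn outside -1 to 1 is refused whole. A call with a gripper value outside its range is refused whole. The fingers move at their own pace and stop on an object; FORCE is the grip in N (left out, the last holds). Time passes only in rows, so rows that repeat a pose let the fingers close. It gives the time, the measured TCP pose, the force and the opening at its end, in the units of the state.
- bot.get_obs(): the state, without advancing time (a new reading comes with each control period).
- bot.capture(name): name is "scene" or "top" or "wrist"; returns the picture (480x640x3 uint8, blue, green, red); there is no depth.
- bot.get_calibration(name): a dict with "camera_matrix" (3x3 intrinsics, pixels), "origin" and "orientation" of the camera in the world; the wrist camera has in their place "tool_from_camera" (4x4, takes a point from camera to tool coordinates, whose origin is the TCP and whose axes are the tool frame's). Camera axes: x right, y down, z forward; pixel columns grow to the right and rows downward; lengths in m; the calibration is good to about 2 mm. A picture is of the moment at which its call begins: read the wrist's pose just before it. get_calibration takes no time and is no camera call.
- bot.finish_job(): hands the job in, once; it reports no verdict.
The state is a dict: "clock": time; "joint_positions": joint angles; "qvel": joint speeds; "joint_efforts": joint torques, N m; "ee_pos": TCP position; "tcp_rot": TCP orientation; "ft_force": force on the tool from outside, world axes, zero at the start; "ft_torque": the same for the moment, N m; "opening": finger opening in m.
Only numpy, scipy, OpenCV 4.12 (cv2) and the standard library are available. Lean on these libraries where they do the work, as an engineer would, in place of code of your own. Each camera call takes 0.05 s, during which the arm holds its last target. There are 200 camera calls.

## Working session

There is one attempt and no reset: what is moved stays moved. The work goes in short steps, Python scripts to look and compute and a shell command to move; the robot and the scene stay as the last step left them, time stands still between calls to the robot, and variables do not carry over. Pictures are saved under pics/ and viewed, on a budget of 10 in all, crops included, one or two more only if the job needs it, and the job is handed in when it is done.

```bash
ls; mkdir -p pics
python3 - <<'E'
from cell import bot
import cv2,numpy as np
o=bot.get_obs();print(o)
a=bot.capture("scene");b=bot.capture("top")
cv2.imwrite("pics/scene0.png",a);cv2.imwrite("pics/top0.png",b)
for n in("scene","top","wrist"):print(n,bot.get_calibration(n))
E
```

```text
pics
{'clock': 0.0, 'joint_positions': array([ 1.24348339e+00,  4.94139551e-01,  1.34614229e+00,  1.66333857e-05,
        1.30249329e+00, -9.55274556e-02]), 'qvel': array([-0.00038008,  0.00164869,  0.0001707 , -0.00167173, -0.00044529,
        0.00138845]), 'joint_efforts': array([ 9.26123030e-04, -8.78828287e+01, -3.81855547e+01,  7.05572125e-02,
        5.32465323e-02, -1.44281039e-04]), 'ee_pos': array([0.14346547, 0.60794486, 0.2353616 ]), 'tcp_rot': array([ 3.14295626e-04,  7.84129929e-01,  6.20596411e-01, -5.00844317e-04]), 'ft_force': array([ 0.31667197,  0.11523165, -0.44627725]), 'ft_torque': array([ 0.01182033, -0.05189981,  0.0067196 ]), 'opening': 0.09126732377153193}
scene {'camera_matrix': array([[494.39207988,   0.        , 317.11983959],
       [  0.        , 494.39207988, 237.70390322],
       [  0.        ,   0.        ,   1.        ]]), 'origin': array([ 0.2043965 , -0.31946386,  0.75674965]), 'orientation': array([-0.32302308,  0.89387689, -0.2945025 ,  0.09954134])}
top {'camera_matrix': array([[548.47499886,   0.        , 313.07926841],
       [  0.        , 548.47499886, 238.52019946],
       [  0.        ,   0.        ,   1.        ]]), 'origin': array([0.44413603, 0.10280562, 0.93786476]), 'orientation': array([ 0.02612127, -0.70165807,  0.71138603, -0.03038992])}
wrist {'camera_matrix': array([[332.33074793,   0.        , 324.91027861],
       [  0.        , 332.33074793, 240.43775679],
       [  0.        ,   0.        ,   1.        ]]), 'tool_from_camera': array([[ 9.99999778e-01,  4.12310041e-04, -5.23334282e-04,
         5.25773123e-04],
       [-2.63006614e-04,  9.66007987e-01,  2.58512087e-01,
        -7.33320523e-02],
       [ 6.12132225e-04, -2.58511892e-01,  9.66007881e-01,
        -1.48947769e-01],
       [ 0.00000000e+00,  0.00000000e+00,  0.00000000e+00,
         1.00000000e+00]])}
```

View pics/scene0.png

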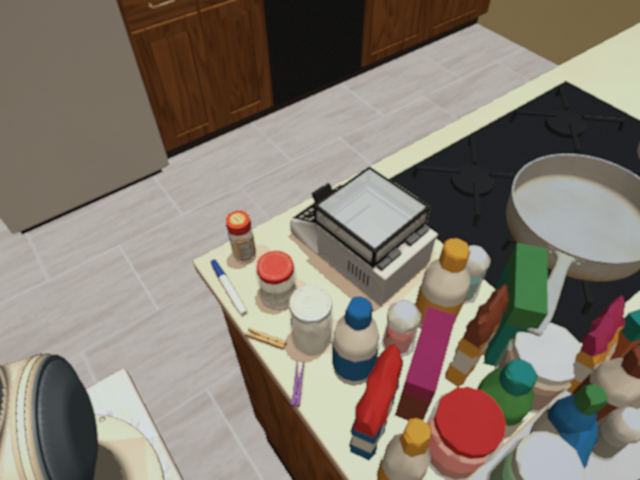

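View pics/top0.png

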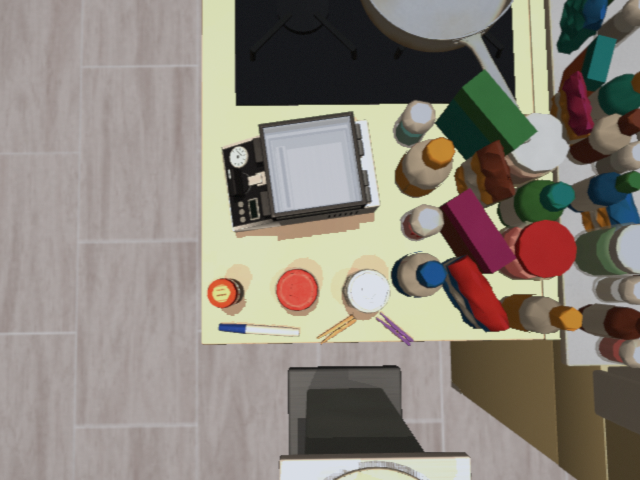

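```bash
cat > h.py <<'E'
import numpy as np, cv2
from scipy.spatial.transform import Rotation as R
from cell import bot
def rot(q): return R.from_quat([q[1],q[2],q[3],q[0]])
def cam(n):
    c=bot.get_calibration(n); K=c["camera_matrix"]
    if n=="wrist":
        o=bot.get_obs(); T=c["tool_from_camera"]; r=rot(o["tcp_rot"])
        return K, r.as_matrix()@T[:3,:3], r.apply(T[:3,3])+o["ee_pos"]
    return K, rot(c["orientation"]).as_matrix(), np.array(c["origin"])
def proj(P,C):
    K,M,o=C; p=(np.atleast_2d(P)-o)@M@K.T; return p[:,:2]/p[:,2:]
def atz(uv,z,C):
    K,M,o=C; d=M@np.linalg.inv(K)@np.array([*uv,1]); return o+d*(z-o[2])/d[2]
def to_tool(p, o=None):   # world point -> tool coordinates
    o=o or bot.get_obs(); return rot(o["tcp_rot"]).inv().apply(np.array(p)-o["ee_pos"])
E
python3 - <<'E'
import cv2
a=cv2.imread("pics/top0.png")
cv2.imwrite("pics/top0c.png",cv2.resize(a[95:245,205:405],None,fx=4,fy=4,interpolation=cv2.INTER_CUBIC))
from h import *
C=cam("top")
h=cv2.cvtColor(a,cv2.COLOR_BGR2HSV)
m=((h[...,0]<25)|(h[...,0]>170))&(h[...,1]>170)&(h[...,2]>120)
m=m.astype('uint8');m[:260]=0;m[320:]=0;m[:,340:]=0
n,l,s,c=cv2.connectedComponentsWithStats(m)
for i in range(1,n):
  if s[i,4]>60: print(s[i],c[i],atz(c[i],.106,C),atz(c[i],.09,C))
E
```

```text
[277 270  40  40 295] [297.18983051 289.47118644] [0.43388749 0.12238533 0.106     ] [0.43369038 0.12276192 0.09      ]
[282 276  29  28 483] [296.52380952 289.60662526] [0.43369798 0.12339318 0.106     ] [0.43349722 0.12378916 0.09      ]
[208 279  28  29 367] [222.23705722 292.80108992] [0.43047552 0.23546282 0.106     ] [0.43021277 0.23801434 0.09      ]
```

View pics/top0c.png

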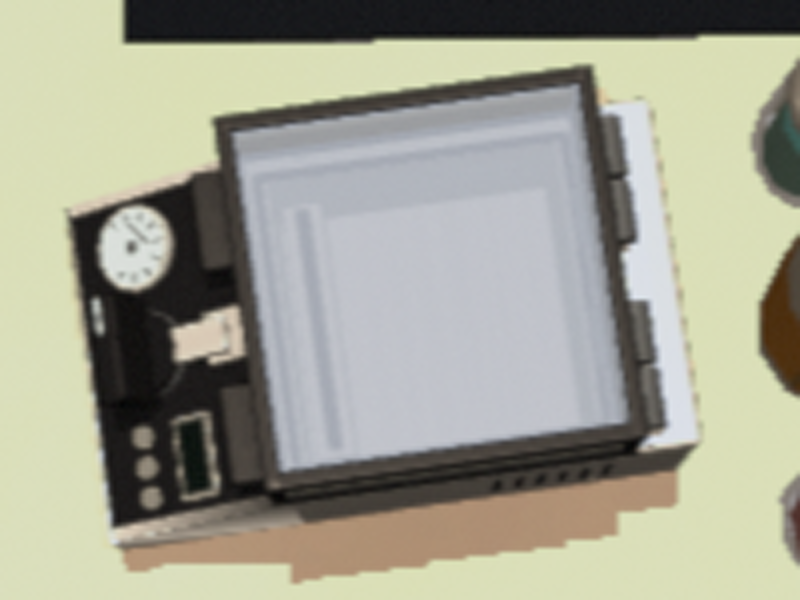

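```bash
cat > fit.py <<'E'
from h import *
from scipy.optimize import least_squares
C=cam("top")
px=np.array([(70,210),(112,527),(700,440),(648,100),(215,120),(272,480),(645,430),(590,68)])/4+np.array([205,95])-.375
def mdl(p):
    f=p[3]
    P=np.array([(-.117,.07,.047),(-.117,-.07,.047),(.12,-.07,.09),(.12,.07,.09),(f,.07,.138),(f,-.07,.138),(f+.14,-.07,.138),(f+.14,.07,.138)])
    return P@R.from_euler('z',p[2]).as_matrix().T+[p[0],p[1],0]
r=least_squares(lambda p:(proj(mdl(p),C)-px).ravel(),[.6,.15,-1.6,-.05],loss='soft_l1',x_scale=[.1,.1,.1,.1])
print(r.x, (proj(mdl(r.x),C)-px).round(1).tolist())
S=lambda v: R.from_euler('z',r.x[2]).apply(v)+[r.x[0],r.x[1],0]
E
python3 fit.py
```

```text
[ 0.61702166  0.12036624 -1.44258581 -0.04661228] [[-0.3, -1.6], [0.3, 2.7], [0.2, 0.4], [-0.2, -1.6], [0.6, -0.9], [-0.8, 1.7], [0.2, 0.9], [-0.0, -0.8]]
```

```bash
cat >> h.py <<'E'
def plan(p,M,o=None):   # target TCP pos, rotation matrix -> shift/turn units
    o=o or bot.get_obs(); r=rot(o["tcp_rot"])
    t=r.inv().apply(np.array(p)-o["ee_pos"])/.3; d=(r.inv()*R.from_matrix(M)).as_rotvec()/(np.pi/4)
    print("t",t.round(4),"dr",d.round(4),"rows>=",np.ceil(max(np.linalg.norm(t)*300/41.7,np.linalg.norm(d)*45/7.16)))
def frame(z,x): # tool rotation from z and x directions
    z=np.array(z)/np.linalg.norm(z); y=np.cross(z,x); y/=np.linalg.norm(y); return np.c_[np.cross(y,z),y,z]
E
python3 - <<'E'
from fit import *
Rz=R.from_euler('z',r.x[2]); n=Rz.apply([-.5,0,.866]); xs=Rz.apply([.866,0,.5])
g=S([-.0945,0,.0945]); print("grip",g,proj(g,C)*4-[820,380])
M=frame(-n,-xs); print(M)
plan(g+n*.093,M)
E
```

```text
[ 0.61702166  0.12036624 -1.44258581 -0.04661228] [[-0.3, -1.6], [0.3, 2.7], [0.2, 0.4], [-0.2, -1.6], [0.6, -0.9], [-0.8, 1.7], [0.2, 0.9], [-0.0, -0.8]]
grip [0.60493893 0.21409061 0.0945    ] [[128.36397951 338.95748931]]
[[-1.10728808e-01  9.91792284e-01  6.39311823e-02]
 [ 8.58911014e-01  1.27859552e-01 -4.95907052e-01]
 [-5.00011000e-01  6.93904656e-18 -8.66019053e-01]]
t [-0.7793  1.7441  0.2018] dr [-0.1203 -0.6581 -0.4476] rows>= 14.0
```

```bash
python3 -m handwheel '[{"translation":[-0.1,0.2,-0.1],"dr":[0,0,0],"claw":100},{"translation":[-0.25,0.5,-0.1],"dr":[0,0,0],"claw":38},{"translation":[-0.4,0.9,-0.1],"dr":[0,0,0],"claw":38},{"translation":[-0.4,0.9,-0.1],"dr":[0,0,0],"claw":38},{"translation":[-0.4,0.9,-0.1],"dr":[0,0,0],"claw":38},{"translation":[-0.4,0.9,-0.1],"dr":[0,0,0],"claw":38},{"translation":[-0.4,0.9,-0.1],"dr":[0,0,0],"claw":38},{"translation":[-0.4,0.9,-0.1],"dr":[0,0,0],"claw":38},{"translation":[-0.4,0.9,-0.1],"dr":[0,0,0],"claw":38}]' 20
python3 - <<'E'
from fit import *
Rz=R.from_euler('z',r.x[2]); n=Rz.apply([-.5,0,.866]); xs=Rz.apply([.866,0,.5])
g=S([-.0945,0,.0945]); plan(g+n*.093,frame(-n,-xs))
E
```

```text
clock: 0.85
ee_pos: [0.3808, 0.4275, 0.2653]
tcp_rot: [0.0, 0.785, 0.619, -0.001]
ft_force: [0.1, -0.4, 0.1]
opening: 0.0405
[ 0.61702166  0.12036624 -1.44258581 -0.04661228] [[-0.3, -1.6], [0.3, 2.7], [0.2, 0.4], [-0.2, -1.6], [0.6, -0.9], [-0.8, 1.7], [0.2, 0.9], [-0.0, -0.8]]
t [-0.372   0.8372  0.3016] dr [-0.1215 -0.6574 -0.4523] rows>= 7.0
```

```bash
python3 -m handwheel '[{"translation":[-0.1,0.2,0],"dr":[-0.03,-0.16,-0.11],"claw":38},{"translation":[-0.3,0.7,0.2],"dr":[-0.1215,-0.6574,-0.4523],"claw":38},{"translation":[-0.372,0.837,0.3],"dr":[-0.1215,-0.6574,-0.4523],"claw":38},{"translation":[-0.372,0.837,0.3],"dr":[-0.1215,-0.6574,-0.4523],"claw":38},{"translation":[-0.372,0.837,0.3],"dr":[-0.1215,-0.6574,-0.4523],"claw":38},{"translation":[-0.372,0.837,0.3],"dr":[-0.1215,-0.6574,-0.4523],"claw":38},{"translation":[-0.372,0.837,0.3],"dr":[-0.1215,-0.6574,-0.4523],"claw":38},{"translation":[-0.372,0.837,0.3],"dr":[-0.1215,-0.6574,-0.4523],"claw":38},{"translation":[-0.372,0.837,0.3],"dr":[-0.1215,-0.6574,-0.4523],"claw":38},{"translation":[-0.372,0.837,0.3],"dr":[-0.1215,-0.6574,-0.4523],"claw":38}]'
python3 - <<'E'
from fit import *
Rz=R.from_euler('z',r.x[2]); n=Rz.apply([-.5,0,.866]); xs=Rz.apply([.866,0,.5])
g=S([-.0945,0,.0945]); plan(g+n*.093,frame(-n,-xs)); print(bot.get_obs()["joint_positions"])
Cw=cam("wrist"); a=bot.capture("wrist"); cv2.imwrite("pics/w1r.png",a)
for p,c in [(S([-.09625,.022,.0975]),(0,255,0)),(S([-.09625,-.022,.0975]),(0,255,0)),(S([-.117,.07,.047]),(255,0,255)),(S([-.117,-.07,.047]),(255,0,255)),(S([-.063,.022,.094]),(255,255,0)),(S([-.063,-.022,.094]),(255,255,0)),(S([-.063,.062,.094]),(255,255,0)),(S([-.063,-.062,.094]),(255,255,0))]:
    u=proj(p,Cw)[0]; print(u.round(0)); cv2.circle(a,tuple(int(v) for v in u),3,c,-1)
cv2.imwrite("pics/w1.png",a)
E
```

```text
clock: 1.68
ee_pos: [0.5981, 0.2611, 0.1753]
tcp_rot: [0.194, 0.638, 0.726, -0.171]
ft_force: [-0.3, 0.1, 0.5]
opening: 0.0344
[ 0.61702166  0.12036624 -1.44258581 -0.04661228] [[-0.3, -1.6], [0.3, 2.7], [0.2, 0.4], [-0.2, -1.6], [0.6, -0.9], [-0.8, 1.7], [0.2, 0.9], [-0.0, -0.8]]
t [-0.0026  0.0024  0.0024] dr [-0.0004 -0.0002  0.0006] rows>= 1.0
[ 0.55158579  0.72118625  1.20143512 -0.47589403  1.46517843 -1.03709873]
[323. 280.]
[323. 224.]
[371. 316.]
[378. 157.]
[291. 271.]
[289. 219.]
[292. 315.]
[288. 168.]
```

View pics/w1.png

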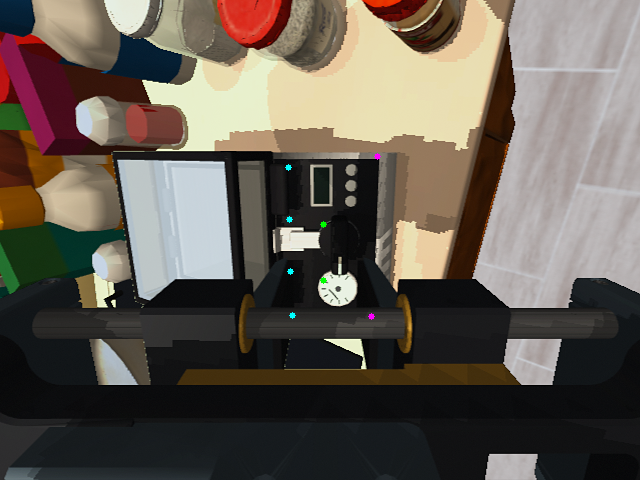

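Run:
```python
import cv2
a=cv2.imread("pics/w1r.png")[145:325,245:425]
a=cv2.convertScaleAbs(a,alpha=2.5,beta=20)
cv2.imwrite("pics/w1c.png",cv2.resize(a,(600,600),interpolation=cv2.INTER_CUBIC))
```

```text
(no output)
```

View pics/w1c.png

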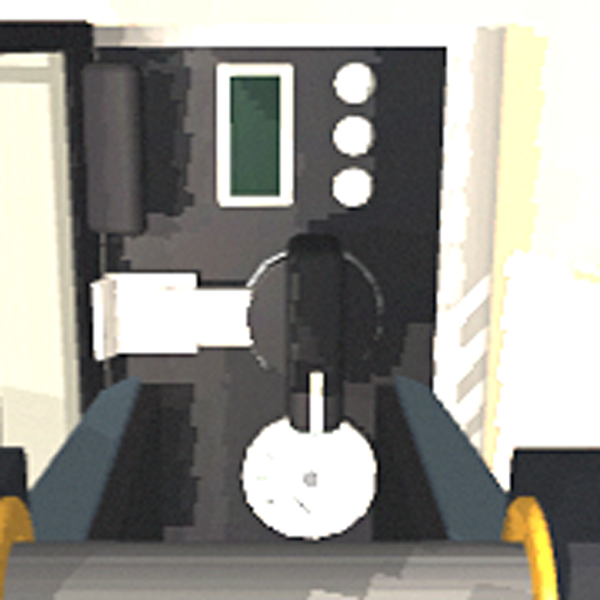

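Run:
```python
from fit import *
Rz=R.from_euler('z',r.x[2]); n=Rz.apply([-.5,0,.866]); xs=Rz.apply([.866,0,.5])
K,Mc,o=cam("wrist"); d=Mc@np.linalg.inv(K)@[339.5,246.5,1]
p0=S([-.0795,0,.0685])+n*.0335
p=o+d*((p0-o)@n)/(d@n); e=p-p0; print(p, e@xs, e@Rz.apply([0,1,0]))
plan(p-n*.0005,frame(-n,-xs))
```

```text
[ 0.61702166  0.12036624 -1.44258581 -0.04661228] [[-0.3, -1.6], [0.3, 2.7], [0.2, 0.4], [-0.2, -1.6], [0.6, -0.9], [-0.8, 1.7], [0.2, 0.9], [-0.0, -0.8]]
[0.59855874 0.22571495 0.09139397] -0.01223352160164808 -0.0048415481399778785
t [ 0.0378 -0.0138  0.3047] dr [ 0.0009 -0.0006  0.001 ] rows>= 3.0
```

```bash
python3 -m handwheel '[{"translation":[0.038,-0.014,0.05],"dr":[0,0,0],"claw":38},{"translation":[0.038,-0.014,0.15],"dr":[0,0,0],"claw":38},{"translation":[0.038,-0.014,0.25],"dr":[0,0,0],"claw":38},{"translation":[0.038,-0.014,0.295],"dr":[0,0,0],"claw":38},{"translation":[0.038,-0.014,0.295],"dr":[0,0,0],"claw":38},{"translation":[0.038,-0.014,0.295],"dr":[0,0,0],"claw":38},{"translation":[0.038,-0.014,0.295],"dr":[0,0,0],"claw":38}]'
python3 -m handwheel '[{"translation":[0,0,0],"dr":[0,0,0],"claw":8},{"translation":[0,0,0],"dr":[0,0,0],"claw":8},{"translation":[0,0,0],"dr":[0,0,0],"claw":8},{"translation":[0,0,0],"dr":[0,0,0],"claw":8},{"translation":[0,0,0],"dr":[0,0,0],"claw":8},{"translation":[0,0,0],"dr":[0,0,0],"claw":8},{"translation":[0,0,0],"dr":[0,0,0],"claw":8}]' 25
python3 -c "
from h import *
o=bot.get_obs();print(o['ft_force'],o['ft_torque'],o['joint_positions'])"
```

```text
clock: 2.32
ee_pos: [0.5986, 0.2285, 0.095]
tcp_rot: [0.195, 0.637, 0.726, -0.169]
ft_force: [0.4, 0.4, 0.3]
opening: 0.0349
clock: 2.9
ee_pos: [0.599, 0.2283, 0.0963]
tcp_rot: [0.196, 0.637, 0.726, -0.169]
ft_force: [-0.5, -2.2, 12.2]
opening: 0.0128
[-0.4563983  -2.17990889 12.21912107] [-1.13884318  0.11989053 -0.11448288] [ 0.51149966  0.78573907  1.31379173 -0.50544354  1.28815639 -0.98400218]
```

```bash
python3 -m handwheel '[{"translation":[0,0,0],"dr":[0,0,0.15],"claw":8},{"translation":[0,0,0],"dr":[0,0,0.3],"claw":8},{"translation":[0,0,0],"dr":[0,0,0.45],"claw":8},{"translation":[0,0,0],"dr":[0,0,0.6],"claw":8},{"translation":[0,0,0],"dr":[0,0,0.75],"claw":8},{"translation":[0,0,0],"dr":[0,0,0.9],"claw":8},{"translation":[0,0,0],"dr":[0,0,0.9],"claw":8},{"translation":[0,0,0],"dr":[0,0,0.9],"claw":8}]' 30
python3 -c "
from h import *
o=bot.get_obs();print(o['ft_force'],o['ft_torque'],o['joint_positions'])"
```

```text
clock: 3.57
ee_pos: [0.5992, 0.2286, 0.0963]
tcp_rot: [0.242, 0.848, 0.462, -0.091]
ft_force: [2.9, 1.2, -4.4]
opening: 0.0134
[ 2.94695329  1.1956873  -4.35312147] [ 1.14939838 -0.22120002  0.24334467] [ 0.51166596  0.78582125  1.31347998 -0.5051428   1.28769703 -0.28093143]
```

```bash
python3 -m handwheel '[{"translation":[0,0,0],"dr":[0,0,0.15],"claw":8},{"translation":[0,0,0],"dr":[0,0,0.3],"claw":8},{"translation":[0,0,0],"dr":[0,0,0.45],"claw":8},{"translation":[0,0,0],"dr":[0,0,0.6],"claw":8},{"translation":[0,0,0],"dr":[0,0,0.68],"claw":8},{"translation":[0,0,0],"dr":[0,0,0.73],"claw":8},{"translation":[0,0,0],"dr":[0,0,0.73],"claw":8},{"translation":[0,0,0],"dr":[0,0,0.73],"claw":8},{"translation":[0,0,0],"dr":[0,0,0.73],"claw":8}]' 30
python3 - <<'E'
from h import *
o=bot.get_obs();print(o['ft_force'],o['ft_torque'],o['joint_positions'])
M=rot(o['tcp_rot']).as_matrix(); print(M.T@o['ft_torque'],M.T@o['ft_force'])
cv2.imwrite("pics/w2.png",bot.capture("wrist"));cv2.imwrite("pics/s2.png",bot.capture("scene"))
E
```

```text
clock: 4.32
ee_pos: [0.5995, 0.2288, 0.0962]
tcp_rot: [0.258, 0.944, 0.205, -0.019]
ft_force: [5.3, 2.5, -7.0]
opening: 0.0131
[ 5.29790975  2.45990608 -6.9921526 ] [ 1.04915394 -0.25813253  1.2642894 ] [ 0.51176211  0.78599913  1.31312448 -0.50526444  1.28706861  0.28789358]
[ 0.68212198  1.22410347 -0.89558048] [ 6.77240696 -3.16150926  5.21042674]
```

```bash
python3 -m handwheel '[{"translation":[0,0,0],"dr":[0,0,-0.15],"claw":8},{"translation":[0,0,0],"dr":[0,0,-0.3],"claw":8},{"translation":[0,0,0],"dr":[0,0,-0.45],"claw":8},{"translation":[0,0,0],"dr":[0,0,-0.6],"claw":8},{"translation":[0,0,0],"dr":[0,0,-0.75],"claw":8},{"translation":[0,0,0],"dr":[0,0,-0.9],"claw":8},{"translation":[0,0,0],"dr":[0,0,-0.95],"claw":8},{"translation":[0,0,0],"dr":[0,0,-0.95],"claw":8}]'
python3 -m handwheel '[{"translation":[0,0,0],"dr":[0,0,-0.15],"claw":8},{"translation":[0,0,0],"dr":[0,0,-0.3],"claw":8},{"translation":[0,0,0],"dr":[0,0,-0.45],"claw":8},{"translation":[0,0,0],"dr":[0,0,-0.6],"claw":8},{"translation":[0,0,0],"dr":[0,0,-0.66],"claw":8},{"translation":[0,0,0],"dr":[0,0,-0.66],"claw":8},{"translation":[0,0,0],"dr":[0,0,-0.66],"claw":36},{"translation":[0,0,0],"dr":[0,0,-0.66],"claw":36},{"translation":[0,0,0],"dr":[0,0,-0.66],"claw":36},{"translation":[0,0,0],"dr":[0,0,-0.66],"claw":36},{"translation":[0,0,-0.1],"dr":[0,0,-0.66],"claw":36},{"translation":[0,0,-0.2],"dr":[0,0,-0.66],"claw":36},{"translation":[0,0,-0.33],"dr":[0,0,-0.66],"claw":36},{"translation":[0,0,-0.33],"dr":[0,0,-0.66],"claw":36},{"translation":[0,0,-0.33],"dr":[0,0,-0.66],"claw":36}]'
python3 - <<'E'
from h import *
o=bot.get_obs();print(o['joint_positions'])
a=bot.capture("wrist");cv2.imwrite("pics/w3.png",a)
b=bot.capture("scene");cv2.imwrite("pics/s3.png",b)
cv2.imwrite("pics/mix3.png",np.hstack([cv2.resize(a[130:350,60:440],(400,232)),cv2.resize(b[150:310,270:450],(400,232*400//261 if 0 else 232))]))
E
```

```text
clock: 5.08
ee_pos: [0.5991, 0.2285, 0.0963]
tcp_rot: [0.232, 0.803, 0.537, -0.113]
ft_force: [-0.5, -0.5, -2.3]
opening: 0.013
clock: 6.33
ee_pos: [0.593, 0.279, 0.1839]
tcp_rot: [0.196, 0.638, 0.725, -0.167]
ft_force: [-0.2, -0.1, -0.8]
opening: 0.033
[ 0.5773551   0.71733986  1.18199649 -0.47075267  1.48835478 -1.02223121]
```

View pics/mix3.png

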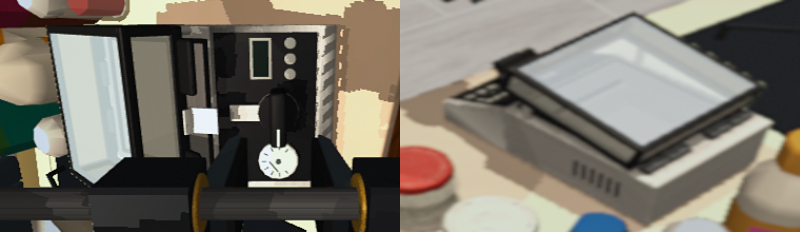

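```bash
cat > lid.py <<'E'
from fit import *
Rz=R.from_euler('z',r.x[2]); xh=.101; dy=-.0035
def lidpt(a,s,y,z): # point in lid coords at distance s from hinge
    return S(np.array([xh,dy,.094])+[-np.cos(a)*s+np.sin(a)*z, y, np.sin(a)*s+np.cos(a)*z])
def pose(a,s,y=-.042,z=.003):
    return lidpt(a,s,y,z), frame(Rz.apply([np.cos(a),0,-np.sin(a)]),Rz.apply([-np.sin(a),0,-np.cos(a)]))
E
python3 - <<'E'
from lid import *
p,M=pose(.2,.243);print(p);plan(p,M)
E
```

```text
[ 0.61702166  0.12036624 -1.44258581 -0.04661228] [[-0.3, -1.6], [0.3, 2.7], [0.2, 0.4], [-0.2, -1.6], [0.6, -0.9], [-0.8, 1.7], [0.2, 0.9], [-0.0, -0.8]]
[0.55443459 0.24998796 0.14521685]
t [-0.004  -0.1364  0.1413] dr [ 0.0038 -1.0793 -0.0042] rows>= 7.0
```

```bash
python3 -m handwheel '[{"translation":[0,-0.05,-0.05],"dr":[0,-0.15,0],"claw":33},{"translation":[0,-0.136,-0.05],"dr":[0,-0.3,0],"claw":33},{"translation":[0,-0.136,-0.05],"dr":[0,-0.45,0],"claw":33},{"translation":[0,-0.136,-0.05],"dr":[0,-0.6,0],"claw":33},{"translation":[0,-0.136,-0.05],"dr":[0,-0.75,0],"claw":33},{"translation":[0,-0.136,-0.05],"dr":[0,-0.9,0],"claw":33},{"translation":[0,-0.136,0],"dr":[0,-1,0],"claw":33},{"translation":[0,-0.136,0.05],"dr":[0,-1,0],"claw":33},{"translation":[0,-0.136,0.05],"dr":[0,-1,0],"claw":33}]'
python3 - <<'E'
from lid import *
p,M=pose(.2,.233);plan(p,M);print(bot.get_obs()['joint_positions'])
C=cam("wrist");a=bot.capture("wrist");cv2.imwrite("pics/w4r.png",a)
for an,c in((.15,(255,255,0)),(.2,(0,255,0)),(.25,(0,0,255))):
  for y in(-.022,-.062):
    u=proj(lidpt(an,.164,y,.003),C)[0];cv2.circle(a,tuple(int(v) for v in u),2,c,-1);print(an,y,u.round())
cv2.imwrite("pics/w4.png",a)
E
```

```text
clock: 7.18
ee_pos: [0.5518, 0.2622, 0.1639]
tcp_rot: [0.457, 0.523, 0.596, -0.403]
ft_force: [0.7, -1.2, -0.5]
opening: 0.0303
[ 0.61702166  0.12036624 -1.44258581 -0.04661228] [[-0.3, -1.6], [0.3, 2.7], [0.2, 0.4], [-0.2, -1.6], [0.6, -0.9], [-0.8, 1.7], [0.2, 0.9], [-0.0, -0.8]]
t [0.0474 0.0037 0.0896] dr [-0.0013 -0.0774  0.0026] rows>= 1.0
[ 0.77032647  1.03889178  1.11519479 -0.96601303  1.91951622 -0.79267885]
0.15 -0.022 [348. 275.]
0.15 -0.062 [349. 226.]
0.2 -0.022 [338. 276.]
0.2 -0.062 [338. 226.]
0.25 -0.022 [327. 276.]
0.25 -0.062 [328. 226.]
```

View pics/w4.png

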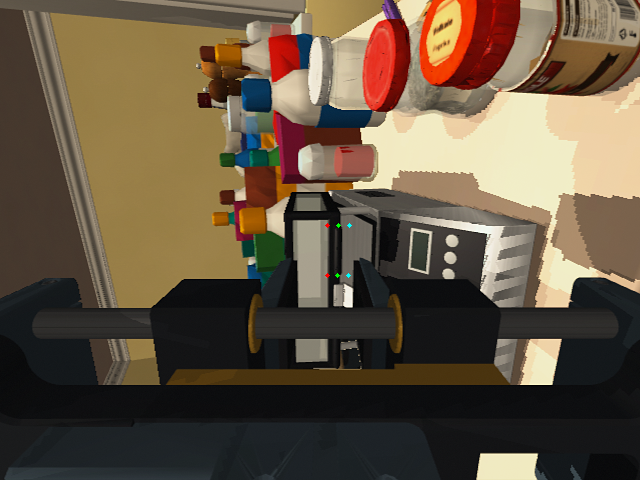

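Run:
```python
import cv2
a=cv2.imread("pics/w4r.png")[180:300,270:430]
a=cv2.convertScaleAbs(a,alpha=3,beta=15)
cv2.imwrite("pics/w4c.png",cv2.resize(a,(800,600),interpolation=cv2.INTER_CUBIC))
```

```text
(no output)
```

View pics/w4c.png

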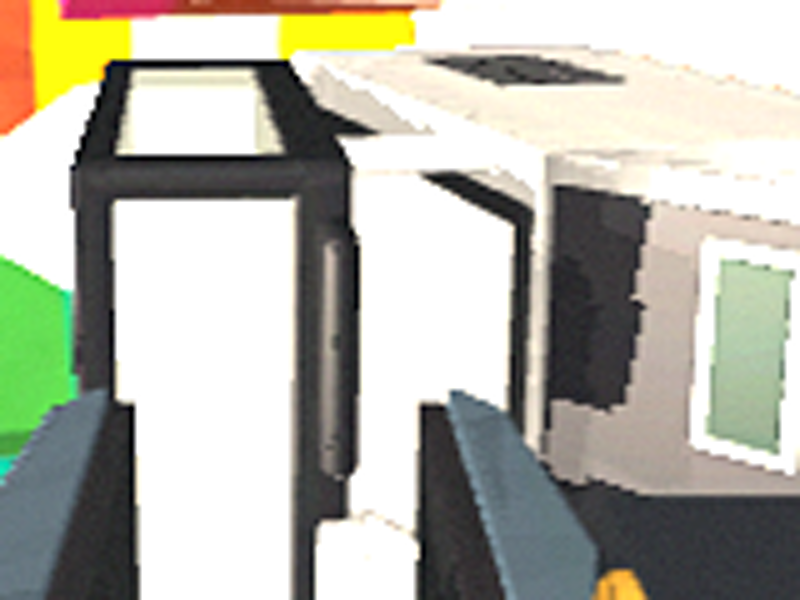

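```bash
python3 -m handwheel '[{"translation":[0.025,0.004,0.03],"dr":[0,-0.077,0],"claw":31},{"translation":[0.048,0.004,0.07],"dr":[0,-0.077,0],"claw":31},{"translation":[0.048,0.004,0.09],"dr":[0,-0.077,0],"claw":31},{"translation":[0.048,0.004,0.09],"dr":[0,-0.077,0],"claw":31},{"translation":[0.048,0.004,0.09],"dr":[0,-0.077,0],"claw":31}]'
python3 - <<'E'
from lid import *
plan(*pose(.2,.173))
E
```

```text
clock: 7.65
ee_pos: [0.5567, 0.2407, 0.1466]
tcp_rot: [0.474, 0.513, 0.582, -0.417]
ft_force: [0.1, 0.6, 0.3]
opening: 0.0287
[ 0.61702166  0.12036624 -1.44258581 -0.04661228] [[-0.3, -1.6], [0.3, 2.7], [0.2, 0.4], [-0.2, -1.6], [0.6, -0.9], [-0.8, 1.7], [0.2, 0.9], [-0.0, -0.8]]
t [ 0.01   -0.0033  0.2033] dr [-0.0019 -0.0061 -0.003 ] rows>= 2.0
```

```bash
python3 -m handwheel '[{"translation":[0.01,-0.003,0.08],"dr":[0,-0.006,0],"claw":31},{"translation":[0.01,-0.003,0.15],"dr":[0,-0.006,0],"claw":31},{"translation":[0.01,-0.003,0.203],"dr":[0,-0.006,0],"claw":31},{"translation":[0.01,-0.003,0.203],"dr":[0,-0.006,0],"claw":31},{"translation":[0.01,-0.003,0.203],"dr":[0,-0.006,0],"claw":15},{"translation":[0.01,-0.003,0.203],"dr":[0,-0.006,0],"claw":15},{"translation":[0.01,-0.003,0.203],"dr":[0,-0.006,0],"claw":15},{"translation":[0.01,-0.003,0.203],"dr":[0,-0.006,0],"claw":15},{"translation":[0.01,-0.003,0.203],"dr":[0,-0.006,0],"claw":15}]' 10
python3 - <<'E'
from lid import *
plan(*pose(.2,.173));print(bot.get_obs()['joint_positions'])
E
```

```text
clock: 8.4
ee_pos: [0.5633, 0.1824, 0.1315]
tcp_rot: [0.475, 0.512, 0.581, -0.418]
ft_force: [-0.3, 0.3, 0.1]
opening: 0.0134
[ 0.61702166  0.12036624 -1.44258581 -0.04661228] [[-0.3, -1.6], [0.3, 2.7], [0.2, 0.4], [-0.2, -1.6], [0.6, -0.9], [-0.8, 1.7], [0.2, 0.9], [-0.0, -0.8]]
t [ 0.0002 -0.0004  0.0016] dr [-0.0014 -0.0006 -0.0033] rows>= 1.0
[ 0.68527388  1.06542634  1.25512134 -1.02978978  1.8174753  -0.69231892]
```

```bash
python3 -m handwheel '[{"translation":[-0.058,0,0.003],"dr":[0,0.127,0],"claw":15},{"translation":[-0.115,0,0.0115],"dr":[0,0.255,0],"claw":15},{"translation":[-0.17,0,0.026],"dr":[0,0.382,0],"claw":15},{"translation":[-0.225,0,0.0455],"dr":[0,0.509,0],"claw":15},{"translation":[-0.2765,0,0.0706],"dr":[0,0.637,0],"claw":15},{"translation":[-0.3256,0,0.1007],"dr":[0,0.764,0],"claw":15},{"translation":[-0.3715,0,0.1356],"dr":[0,0.891,0],"claw":15},{"translation":[-0.393,0,0.1547],"dr":[0,0.955,0],"claw":15},{"translation":[-0.393,0,0.1547],"dr":[0,0.955,0],"claw":15}]'
python3 - <<'E'
from lid import *
o=bot.get_obs();plan(*pose(.95,.173));print(o['ft_force'],o['joint_positions']);plan(*pose(1.73,.173))
cv2.imwrite("pics/s5.png",bot.capture("scene")[120:320,230:460])
E
```

```text
clock: 9.15
ee_pos: [0.5728, 0.112, 0.241]
tcp_rot: [0.23, 0.632, 0.713, -0.198]
ft_force: [-0.3, 0.1, 0.7]
opening: 0.0139
[ 0.61702166  0.12036624 -1.44258581 -0.04661228] [[-0.3, -1.6], [0.3, 2.7], [0.2, 0.4], [-0.2, -1.6], [0.6, -0.9], [-0.8, 1.7], [0.2, 0.9], [-0.0, -0.8]]
t [ 0.0082 -0.0021  0.0128] dr [ 0.005  -0.0057 -0.0102] rows>= 1.0
[-0.26684789  0.08963145  0.69627884] [ 0.40804119  0.5481594   1.41232368 -0.59974161  1.40421573 -1.11377564]
t [-0.3952  0.0005  0.1848] dr [ 0.0087  0.9874 -0.0077] rows>= 7.0
```

View pics/s5.png

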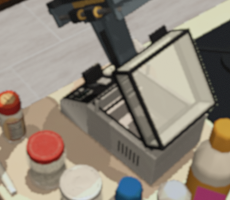

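```bash
python3 -m handwheel '[{"translation":[-0.053,0,0.009],"dr":[0,0.127,0],"claw":15},{"translation":[-0.108,0,0.0215],"dr":[0,0.255,0],"claw":15},{"translation":[-0.163,0,0.038],"dr":[0,0.382,0],"claw":15},{"translation":[-0.217,0,0.0585],"dr":[0,0.509,0],"claw":15},{"translation":[-0.2685,0,0.0836],"dr":[0,0.637,0],"claw":15},{"translation":[-0.3176,0,0.1137],"dr":[0,0.764,0],"claw":15},{"translation":[-0.3635,0,0.1486],"dr":[0,0.891,0],"claw":15},{"translation":[-0.385,0,0.168],"dr":[0,0.955,0],"claw":15},{"translation":[-0.399,0,0.188],"dr":[0,0.997,0],"claw":15},{"translation":[-0.399,0,0.188],"dr":[0,0.997,0],"claw":15},{"translation":[-0.399,0,0.188],"dr":[0,0.997,0],"claw":15}]'
python3 - <<'E'
from lid import *
o=bot.get_obs();plan(*pose(1.75,.173));print(o['ft_force'],o['joint_positions'])
E
```

```text
clock: 10.12
ee_pos: [0.5878, -0.0162, 0.2615]
tcp_rot: [-0.06, 0.66, 0.747, 0.054]
ft_force: [0.0, 1.3, 1.2]
opening: 0.0134
[ 0.61702166  0.12036624 -1.44258581 -0.04661228] [[-0.3, -1.6], [0.3, 2.7], [0.2, 0.4], [-0.2, -1.6], [0.6, -0.9], [-0.8, 1.7], [0.2, 0.9], [-0.0, -0.8]]
t [-0.0089  0.0033 -0.0088] dr [ 0.003   0.0206 -0.0053] rows>= 1.0
[0.0104704  1.26602843 1.17604783] [-0.21639152  0.43587659  1.3863046   0.15714596  1.37509    -1.94597957]
```

```bash
python3 -m handwheel '[{"translation":[-0.015,0,-0.005],"dr":[0,0.02,0],"claw":15},{"translation":[-0.025,0,-0.005],"dr":[0,0.03,0],"claw":15},{"translation":[-0.025,0,-0.005],"dr":[0,0.03,0],"claw":15},{"translation":[-0.01,0,-0.01],"dr":[0,0.02,0],"claw":31},{"translation":[-0.01,0,-0.01],"dr":[0,0.02,0],"claw":31},{"translation":[-0.01,0,-0.01],"dr":[0,0.02,0],"claw":31},{"translation":[-0.01,0,-0.1],"dr":[0,0.02,0],"claw":31},{"translation":[-0.01,0,-0.2],"dr":[0,0.02,0],"claw":31},{"translation":[-0.01,0,-0.25],"dr":[0,0.02,0],"claw":31},{"translation":[-0.01,0,-0.25],"dr":[0,0.02,0],"claw":31}]'
python3 - <<'E'
from lid import *
a=bot.capture("top");b=bot.capture("scene")
cv2.imwrite("pics/top6.png",a)
C=cam("top")
# jar pick plan: view pose above jar, jaws along world x
cv2.imwrite("pics/mix6.png",np.hstack([cv2.resize(a[100:250,205:405],(560,420)),cv2.resize(b[130:310,280:430],(240,420))]))
o=bot.get_obs();print(o['joint_positions'],o['ee_pos'])
E
```

```text
clock: 10.95
ee_pos: [0.5909, -0.0319, 0.3386]
tcp_rot: [-0.064, 0.659, 0.747, 0.061]
ft_force: [0.1, -0.3, -0.1]
opening: 0.0283
[ 0.61702166  0.12036624 -1.44258581 -0.04661228] [[-0.3, -1.6], [0.3, 2.7], [0.2, 0.4], [-0.2, -1.6], [0.6, -0.9], [-0.8, 1.7], [0.2, 0.9], [-0.0, -0.8]]
[-0.24812788  0.38861454  1.26257848  0.16680372  1.55391463 -1.95106089] [ 0.58958137 -0.03126002  0.33508787]
```

View pics/mix6.png

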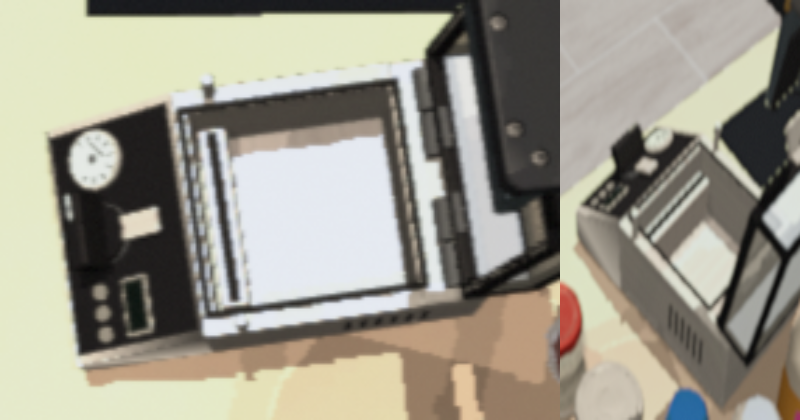

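Run:
```python
from lid import *
C=cam("top")
inv=lambda p:Rz.inv().apply(p-[r.x[0],r.x[1],0])
for n,q,z in [("rim",(180,112),.09),("rim",(393,82),.09),("rim",(423,285),.09),("rim",(212,312),.09),("bar back edge",(227,130),.071),("bar back edge",(248,300),.071),("pin base",(207,97),.09),("pin base",(246,322),.09),("floor back",(385,140),.022),("floor back",(405,285),.022),("back top",(200,335),.09)]:
    print(n,(inv(atz((205+q[0]/2.8-.3,100+q[1]/2.8-.3),z,C))*1000).round(1))
# curry jar from cap at z .106
p=np.array([.4305,.2355]); M=frame([0,0,-1],[-np.cos(r.x[2]+np.pi/2),-np.sin(r.x[2]+np.pi/2),0])
for s in(1,-1):
    Mx=M.copy();Mx[:,:2]*=s;plan([p[0],p[1],.25],Mx)
```

```text
[ 0.61702166  0.12036624 -1.44258581 -0.04661228] [[-0.3, -1.6], [0.3, 2.7], [0.2, 0.4], [-0.2, -1.6], [0.6, -0.9], [-0.8, 1.7], [0.2, 0.9], [-0.0, -0.8]]
rim [-37.   57.1  90. ]
rim [84.  57.3 90. ]
rim [ 83.7 -59.1  90. ]
rim [-34.7 -57.6  90. ]
bar back edge [-12.5  48.   71. ]
bar back edge [-14.2 -51.   71. ]
pin base [-20.8  63.4  90. ]
pin base [-16.8 -65.8  90. ]
floor back [81.1 41.  22. ]
floor back [ 80.  -48.4  22. ]
back top [-43.1 -69.4  90. ]
t [ 0.8827 -0.4171  0.4463] dr [ 0.181  -0.1757 -1.9996] rows>= 13.0
t [ 0.8827 -0.4171  0.4463] dr [-0.1755 -0.1808  1.9889] rows>= 13.0
```

```bash
python3 -m handwheel '[{"translation":[0.1,-0.05,-0.05],"dr":[0,0,0],"claw":79},{"translation":[0.2,-0.1,-0.05],"dr":[0,0,0.15],"claw":79},{"translation":[0.33,-0.16,0],"dr":[0,0,0.3],"claw":79},{"translation":[0.45,-0.2,0],"dr":[-0.02,-0.02,0.45],"claw":79},{"translation":[0.57,-0.26,0.05],"dr":[-0.05,-0.05,0.6],"claw":79},{"translation":[0.7,-0.32,0.1],"dr":[-0.07,-0.07,0.75],"claw":79},{"translation":[0.83,-0.38,0.2],"dr":[-0.09,-0.09,0.9],"claw":79},{"translation":[0.83,-0.38,0.2],"dr":[-0.09,-0.09,0.97],"claw":79},{"translation":[0.83,-0.38,0.2],"dr":[-0.09,-0.09,0.97],"claw":79}]'
python3 - <<'E'
from lid import *
p=np.array([.4305,.2355]); M=frame([0,0,-1],[np.cos(r.x[2]+np.pi/2),np.sin(r.x[2]+np.pi/2),0])
plan([p[0],p[1],.25],M); print(bot.get_obs()["joint_positions"])
E
```

```text
clock: 11.8
ee_pos: [0.4406, 0.2116, 0.3171]
tcp_rot: [-0.036, 0.894, 0.445, 0.031]
ft_force: [0.2, -1.0, 0.3]
opening: 0.072
[ 0.61702166  0.12036624 -1.44258581 -0.04661228] [[-0.3, -1.6], [0.3, 2.7], [0.2, 0.4], [-0.2, -1.6], [0.6, -0.9], [-0.8, 1.7], [0.2, 0.9], [-0.0, -0.8]]
t [ 0.0233 -0.0667  0.2291] dr [-0.0881 -0.0878  1.0116] rows>= 7.0
[ 0.26932217  0.19256833  1.59019301  0.08501157  1.31171473 -0.6738487 ]
```

```bash
python3 -m handwheel '[{"translation":[0.01,-0.03,0.05],"dr":[-0.02,-0.02,0.15],"claw":79},{"translation":[0.023,-0.067,0.15],"dr":[-0.03,-0.03,0.3],"claw":79},{"translation":[0.023,-0.067,0.23],"dr":[-0.04,-0.04,0.45],"claw":79},{"translation":[0.023,-0.067,0.23],"dr":[-0.06,-0.06,0.6],"claw":79},{"translation":[0.023,-0.067,0.23],"dr":[-0.07,-0.07,0.75],"claw":79},{"translation":[0.023,-0.067,0.23],"dr":[-0.08,-0.08,0.9],"claw":79},{"translation":[0.023,-0.067,0.23],"dr":[-0.087,-0.087,0.99],"claw":79},{"translation":[0.023,-0.067,0.23],"dr":[-0.087,-0.087,0.99],"claw":79},{"translation":[0.023,-0.067,0.23],"dr":[-0.087,-0.087,0.99],"claw":79}]'
python3 - <<'E'
from lid import *
p=np.array([.4305,.2355]); M=frame([0,0,-1],[np.cos(r.x[2]+np.pi/2),np.sin(r.x[2]+np.pi/2),0])
plan([p[0],p[1],.25],M)
C=cam("wrist");a=bot.capture("wrist")
t=np.linspace(0,2*np.pi,60)
for z,c in((.106,(0,255,0)),(0,(255,0,255))):
    P=np.c_[p[0]+.0225*np.cos(t),p[1]+.0225*np.sin(t),t*0+z]
    cv2.polylines(a,[proj(P,C).astype(int)],True,c,1)
    print(proj([*p,z],C))
cv2.imwrite("pics/w7.png",a)
E
```

```text
clock: 12.55
ee_pos: [0.4299, 0.2354, 0.2489]
tcp_rot: [-0.0, 0.997, 0.074, -0.0]
ft_force: [-0.1, -0.7, 0.3]
opening: 0.0719
[ 0.61702166  0.12036624 -1.44258581 -0.04661228] [[-0.3, -1.6], [0.3, 2.7], [0.2, 0.4], [-0.2, -1.6], [0.6, -0.9], [-0.8, 1.7], [0.2, 0.9], [-0.0, -0.8]]
t [ 0.002  -0.0002 -0.0036] dr [-0.0005  0.0004  0.0257] rows>= 1.0
[[326.01029976 235.31447543]]
[[325.75794444 214.0312933 ]]
```

View pics/w7.png

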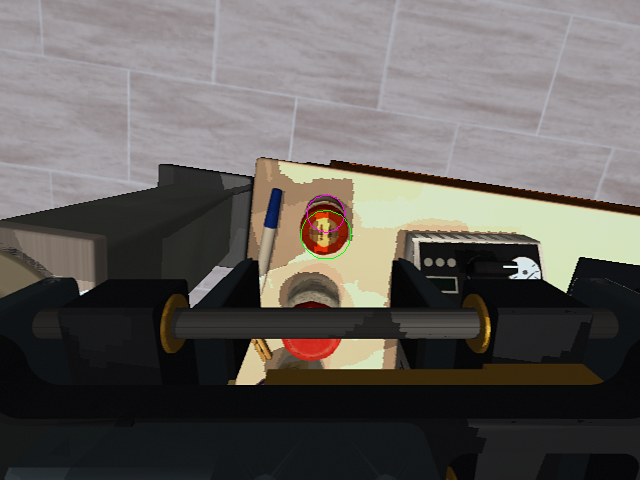

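```bash
python3 -m handwheel '[{"translation":[0.002,-0.01,0.1],"dr":[0,0,0.026],"claw":79},{"translation":[0.002,-0.01,0.2],"dr":[0,0,0.026],"claw":79},{"translation":[0.002,-0.01,0.3],"dr":[0,0,0.026],"claw":79},{"translation":[0.002,-0.01,0.4],"dr":[0,0,0.026],"claw":79},{"translation":[0.002,-0.01,0.48],"dr":[0,0,0.026],"claw":79},{"translation":[0.002,-0.01,0.52],"dr":[0,0,0.026],"claw":79},{"translation":[0.002,-0.01,0.52],"dr":[0,0,0.026],"claw":79},{"translation":[0.002,-0.01,0.52],"dr":[0,0,0.026],"claw":79}]'
python3 -m handwheel '[{"translation":[0,0,0],"dr":[0,0,0],"claw":55},{"translation":[0,0,0],"dr":[0,0,0],"claw":45},{"translation":[0,0,0],"dr":[0,0,0],"claw":40},{"translation":[0,0,0],"dr":[0,0,0],"claw":40},{"translation":[0,0,0],"dr":[0,0,0],"claw":40},{"translation":[0,0,0],"dr":[0,0,0],"claw":40},{"translation":[0,0,0],"dr":[0,0,0],"claw":40},{"translation":[0,0,0],"dr":[0,0,0],"claw":40},{"translation":[0,0,0],"dr":[0,0,0],"claw":40}]' 20
```

```text
clock: 13.27
ee_pos: [0.4298, 0.2382, 0.0929]
tcp_rot: [-0.0, 0.998, 0.065, -0.001]
ft_force: [0.2, -0.2, 0.4]
opening: 0.0721
clock: 14.02
ee_pos: [0.43, 0.2384, 0.0934]
tcp_rot: [-0.0, 0.998, 0.065, -0.0]
ft_force: [-1.3, -0.5, 8.4]
opening: 0.0442
```

```bash
python3 -m handwheel '[{"translation":[0,0,-0.03],"dr":[0,0,0],"claw":40},{"translation":[0,0,-0.1],"dr":[0,0,0],"claw":40},{"translation":[0,0,-0.18],"dr":[0,0,0],"claw":40},{"translation":[0,0,-0.26],"dr":[0,0,0],"claw":40},{"translation":[0,0,-0.34],"dr":[0,0,0],"claw":40},{"translation":[0,0,-0.42],"dr":[0,0,0],"claw":40},{"translation":[0,0,-0.47],"dr":[0,0,0],"claw":40},{"translation":[0,0,-0.5],"dr":[0,0,0],"claw":40},{"translation":[0,0,-0.5],"dr":[0,0,0],"claw":40}]' 25
python3 - <<'E'
from lid import *
M=frame([0,0,-1],[np.cos(r.x[2]+np.pi/2),np.sin(r.x[2]+np.pi/2),0])
p=S([.033,-.001,0]);print(p);plan([p[0],p[1],.243],M)
cv2.imwrite("pics/s8.png",bot.capture("scene"))
E
```

```text
clock: 14.77
ee_pos: [0.4307, 0.2386, 0.2453]
tcp_rot: [-0.001, 0.998, 0.065, 0.001]
ft_force: [-0.1, 0.6, -0.2]
opening: 0.0437
[ 0.61702166  0.12036624 -1.44258581 -0.04661228] [[-0.3, -1.6], [0.3, 2.7], [0.2, 0.4], [-0.2, -1.6], [0.6, -0.9], [-0.8, 1.7], [0.2, 0.9], [-0.0, -0.8]]
[0.62024923 0.08750924 0.        ]
t [0.5612 0.5811 0.0085] dr [-0.0016 -0.0033  0.0021] rows>= 6.0
```

```bash
python3 -m handwheel '[{"translation":[0.03,0.03,0],"dr":[0,0,0],"claw":40},{"translation":[0.08,0.08,0],"dr":[0,0,0],"claw":40},{"translation":[0.14,0.145,0],"dr":[0,0,0],"claw":40},{"translation":[0.2,0.207,0],"dr":[0,0,0],"claw":40},{"translation":[0.26,0.27,0],"dr":[0,0,0],"claw":40},{"translation":[0.32,0.33,0],"dr":[0,0,0],"claw":40},{"translation":[0.38,0.393,0],"dr":[0,0,0],"claw":40},{"translation":[0.44,0.455,0],"dr":[0,0,0],"claw":40},{"translation":[0.5,0.517,0],"dr":[0,0,0],"claw":40},{"translation":[0.54,0.56,0],"dr":[0,0,0],"claw":40},{"translation":[0.561,0.581,0],"dr":[0,0,0],"claw":40},{"translation":[0.561,0.581,0],"dr":[0,0,0],"claw":40},{"translation":[0.561,0.581,0],"dr":[0,0,0],"claw":40}]'
python3 - <<'E'
from lid import *
M=frame([0,0,-1],[np.cos(r.x[2]+np.pi/2),np.sin(r.x[2]+np.pi/2),0])
p=S([.033,-.001,0]);plan([p[0],p[1],.118],M);print(bot.get_obs()['ft_force'])
a=bot.capture("wrist");b=bot.capture("scene")
cv2.imwrite("pics/mix9.png",np.hstack([cv2.resize(a[60:400,100:540],(440,340)),cv2.resize(b[110:310,250:450],(340,340))]))
E
```

```text
clock: 15.9
ee_pos: [0.6191, 0.0873, 0.2429]
tcp_rot: [-0.001, 0.998, 0.065, -0.001]
ft_force: [-0.5, -0.1, -1.2]
opening: 0.0439
[ 0.61702166  0.12036624 -1.44258581 -0.04661228] [[-0.3, -1.6], [0.3, 2.7], [0.2, 0.4], [-0.2, -1.6], [0.6, -0.9], [-0.8, 1.7], [0.2, 0.9], [-0.0, -0.8]]
t [4.400e-03 1.000e-04 4.162e-01] dr [-0.0014  0.0014  0.0015] rows>= 3.0
[-0.52924123 -0.10888186 -1.23805437]
```

View pics/mix9.png

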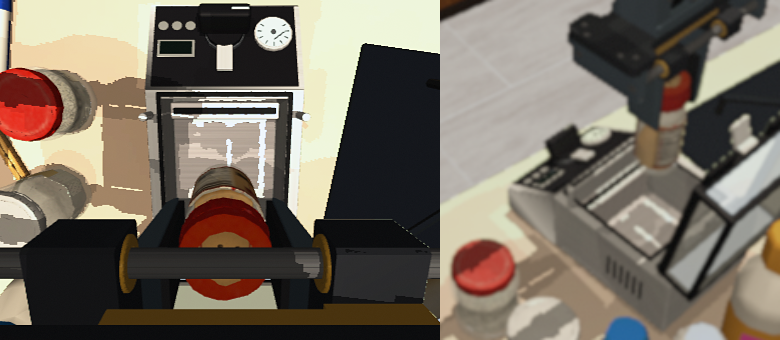

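```bash
python3 -m handwheel '[{"translation":[0.004,0,0.04],"dr":[0,0,0],"claw":40},{"translation":[0.004,0,0.1],"dr":[0,0,0],"claw":40},{"translation":[0.004,0,0.16],"dr":[0,0,0],"claw":40},{"translation":[0.004,0,0.22],"dr":[0,0,0],"claw":40},{"translation":[0.004,0,0.28],"dr":[0,0,0],"claw":40},{"translation":[0.004,0,0.34],"dr":[0,0,0],"claw":40},{"translation":[0.004,0,0.38],"dr":[0,0,0],"claw":40},{"translation":[0.004,0,0.4],"dr":[0,0,0],"claw":40},{"translation":[0.004,0,0.41],"dr":[0,0,0],"claw":40},{"translation":[0.004,0,0.41],"dr":[0,0,0],"claw":40},{"translation":[0.004,0,0.41],"dr":[0,0,0],"claw":40}]'
```

```text
clock: 16.92
ee_pos: [0.6201, 0.0885, 0.1213]
tcp_rot: [-0.001, 0.998, 0.065, 0.0]
ft_force: [0.4, -0.0, -0.8]
opening: 0.0437
```

```bash
python3 -m handwheel '[{"translation":[0,0,0.004],"dr":[0,0,0],"claw":40},{"translation":[0,0,0.008],"dr":[0,0,0],"claw":40},{"translation":[0,0,0.01],"dr":[0,0,0],"claw":40},{"translation":[0,0,0.01],"dr":[0,0,0],"claw":40}]'
```

```text
clock: 17.25
ee_pos: [0.6201, 0.0885, 0.1184]
tcp_rot: [-0.001, 0.998, 0.065, 0.0]
ft_force: [0.0, 0.5, -0.5]
opening: 0.0436
```

```bash
python3 -m handwheel '[{"translation":[0,0,0.004],"dr":[0,0,0],"claw":40},{"translation":[0,0,0.008],"dr":[0,0,0],"claw":40},{"translation":[0,0,0.01],"dr":[0,0,0],"claw":40},{"translation":[0,0,0.01],"dr":[0,0,0],"claw":40}]'
```

```text
clock: 17.58
ee_pos: [0.6201, 0.0885, 0.1155]
tcp_rot: [-0.001, 0.998, 0.065, 0.0]
ft_force: [-1.0, 0.5, 0.6]
opening: 0.044
```

```bash
python3 -m handwheel '[{"translation":[0,0,0.004],"dr":[0,0,0],"claw":40},{"translation":[0,0,0.005],"dr":[0,0,0],"claw":40},{"translation":[0,0,0.005],"dr":[0,0,0],"claw":40}]'
```

```text
clock: 17.83
ee_pos: [0.6203, 0.0885, 0.1153]
tcp_rot: [-0.0, 0.998, 0.065, 0.001]
ft_force: [-6.2, -1.8, 21.8]
opening: 0.0441
```

```bash
python3 -m handwheel '[{"translation":[0,0,-0.001],"dr":[0,0,0],"claw":40},{"translation":[0,0,-0.001],"dr":[0,0,0],"claw":40},{"translation":[0,0,-0.001],"dr":[0,0,0],"claw":52},{"translation":[0,0,-0.001],"dr":[0,0,0],"claw":58},{"translation":[0,0,-0.001],"dr":[0,0,0],"claw":66},{"translation":[0,0,-0.001],"dr":[0,0,0],"claw":66},{"translation":[0,0,-0.001],"dr":[0,0,0],"claw":66},{"translation":[0,0,-0.05],"dr":[0,0,0],"claw":66},{"translation":[0,0,-0.12],"dr":[0,0,0],"claw":66},{"translation":[0,0,-0.2],"dr":[0,0,0],"claw":66},{"translation":[0,0,-0.3],"dr":[0,0,0],"claw":66},{"translation":[0,0,-0.4],"dr":[0,0,0],"claw":66},{"translation":[0,0,-0.5],"dr":[0,0,0],"claw":66},{"translation":[0,0,-0.55],"dr":[0,0,0],"claw":66},{"translation":[0,0,-0.55],"dr":[0,0,0],"claw":66}]'
python3 -m handwheel '[{"translation":[-0.1,-0.1,0],"dr":[0,0,0],"claw":66},{"translation":[-0.2,-0.2,0],"dr":[0,0,0],"claw":66},{"translation":[-0.3,-0.4,0],"dr":[0,0,0],"claw":66},{"translation":[-0.35,-0.6,0],"dr":[0,0,0],"claw":66},{"translation":[-0.35,-0.7,0],"dr":[0,0,0],"claw":66},{"translation":[-0.35,-0.7,0],"dr":[0,0,0],"claw":66},{"translation":[-0.35,-0.7,0],"dr":[0,0,0],"claw":66},{"translation":[-0.35,-0.7,0],"dr":[0,0,0],"claw":66}]'
python3 - <<'E'
from lid import *
a=bot.capture("top");b=bot.capture("scene");C=cam("top")
p=S([.0345,-.001,0]); t=np.linspace(0,2*np.pi,60); q=S([.033,-.001,0])
P=np.c_[q[0]+.0225*np.cos(t),q[1]+.0225*np.sin(t),t*0+.128]
cv2.polylines(a,[proj(P,C).round().astype(int)],True,(0,255,0),1)
cv2.imwrite("pics/mix10.png",np.hstack([cv2.resize(a[90:360,195:435],(400,450)),cv2.resize(b[110:350,200:440],(400,450))]))
E
```

```text
clock: 19.08
ee_pos: [0.6215, 0.0884, 0.2843]
tcp_rot: [-0.0, 0.998, 0.065, 0.004]
ft_force: [0.5, 0.4, 0.7]
opening: 0.06
clock: 19.75
ee_pos: [0.489, 0.2843, 0.2827]
tcp_rot: [-0.0, 0.998, 0.067, 0.003]
ft_force: [1.0, -0.1, -0.8]
opening: 0.0601
[ 0.61702166  0.12036624 -1.44258581 -0.04661228] [[-0.3, -1.6], [0.3, 2.7], [0.2, 0.4], [-0.2, -1.6], [0.6, -0.9], [-0.8, 1.7], [0.2, 0.9], [-0.0, -0.8]]
```

View pics/mix10.png

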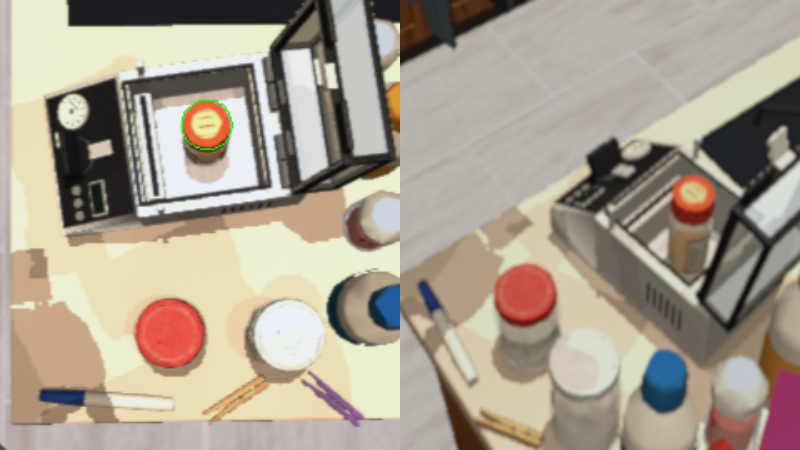

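Run:
```python
from lid import *
C=cam("top")
for a in(1.75,1.68,1.6):
  print(a,[((proj(lidpt(a,.148,y,z),C)[0]-[195,90])*1.667).round().tolist() for y in(-.07,.07) for z in(0,.044)])
```

```text
[ 0.61702166  0.12036624 -1.44258581 -0.04661228] [[-0.3, -1.6], [0.3, 2.7], [0.2, 0.4], [-0.2, -1.6], [0.6, -0.9], [-0.8, 1.7], [0.2, 0.9], [-0.0, -0.8]]
1.75 [[343.0, 168.0], [396.0, 162.0], [315.0, -7.0], [368.0, -11.0]]
1.68 [[330.0, 169.0], [385.0, 162.0], [303.0, -6.0], [357.0, -12.0]]
1.6 [[315.0, 171.0], [371.0, 163.0], [288.0, -4.0], [343.0, -12.0]]
```

```bash
python3 -c "
from cell import bot
print(bot.finish_job())"
```

```text
the job is handed in; nothing more can be done
None
```

The spice jar is standing in the sealer's chamber with the lid open. I handed the job in at about 20 s on the robot's clock, out of the 72 s allowed; no verdict was reported.

- **Knob:** I gripped it and turned it about 1.27 rad, until a reaction of about 0.9 N m showed it was on its stop. I then turned it back in the grip and let go. The pictures showed it back at rest and the lid ajar.
- **Lid:** I held the lip loosely between the fingers and carried the lid round its hinge at about 1.2 rad/s. It stayed open after I let go.
- **Jar:** I gripped it by the cap, lowered it until it touched the chamber floor at the expected height, released it and moved the arm clear. The contact push reached about 22 N.

**Last checks:**
- In the last top picture the cap matches the outline expected of an upright jar about 1–2 mm forward of the floor's centre, within about 1 mm.
- The corners of the lid fit 1.75 rad better than 1.68 rad. That is a by-eye reading of the picture, not a joint reading.
- The knob looks at rest, and the jars, pegs and marker appear where they were.

**Disagreement:** The knob sat about 12 mm further down the slope than the middle of the panel, where the description puts it. I went by the wrist picture, and the grip was good. I viewed 12 pictures, two over the budget.

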